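# Unlock and open the pressure cooker

### The job

Open the pressure cooker so that the vegetables can go in: reach into the collar on its lid, press the locking dial down against its spring and turn it anticlockwise from shut to open, until it springs back up in its open notch. Then lift the lid off by the dial and lay it gently and level on the middle of the round wooden board. Never force the dial or wrench the lid, and leave everything else where it stands.

Things in the scene. Friction and masses are not known exactly. Their poses are not given: they have to be found in the camera images.
- cooker: Steel pot of the pressure cooker, 191 mm across, standing firmly on the hob; it cannot slide. Origin: centre of its underside, z up. Its rim, 208 mm across, is 120 mm above the origin. A black ear handle sticks out 158 mm at +x and at -x. Right of it a microwave stands on a wall shelf (beyond x 0.48, right of y -0.30, from 0.45 up): keep the arm clear of it.
- lid: Loose round steel lid, 208 mm across, 0.45 to 0.7 kg with its dial, lying on the pot. Origin: on its axis, in the plane where it lies on the rim; z up, axes along the pot's. Forks at +x and -x straddle the ear handles, so it cannot turn; it comes off straight up. Forks and jaws reach 12 mm below the origin; laid down, it stands on them.
- jaw_l (a joint): How far the steel jaw at the lid's +y side is out, in m: 0 hooked under the pot's rim (shut), 0.014 clear of it (open). The dial drives both jaws, evenly with its angle; they hold the lid down until about half way. Open, a jaw's outer face is 127 mm from the lid's axis.
- jaw_r (a joint): The same for the jaw at the lid's -y side.
- collar: Black plastic collar in the middle of the lid, fixed to it (same origin and axes), 125 mm across. It is a round well about the dial, 72 mm across inside; its lip is 47 mm above the lid's origin. The insert in its bottom, with the dial's floor and notches, was shimmed at assembly and sits up to 2.5 mm higher or lower from cooker to cooker: only felt, not seen. It narrows the well to 62 mm at the level of the dial's disc.
- dial: The locking dial in the well: a disc 60 mm across that carries an upright grip bar 14 mm wide, 50 mm long, 20 mm high. Origin on the lid's axis, level with the lid's origin while the dial is up; x along the bar, z up (it turns and sinks with the dial). The disc's upper face is 23 mm above this origin, the bar's top 43 mm: the bar ends 4 mm below the lip.
- dial_grip (a point): Point on the dial's axis inside the grip bar, 34 mm above the dial's origin: 9 mm below the bar's top, 11 mm above the disc. On either side of the bar there are 29 mm to the well wall for a finger. Fingertips beside the bar can stand on the disc and push it down; the bar also carries the lid.
- dial_turn (a joint): Angle of the dial in rad: 0 shut, where its pointer line is at the bar-shaped mark on the collar, 1.2 open, at the ring-shaped mark; it grows anticlockwise seen from above and has end stops at -0.03 and 1.23. Two side keys lock it in notches at 0 and at 1.2 (about 0.04 of play) unless it is pressed.
- dial_press (a joint): How far the dial is pressed down, in m: 0 up. The spring takes 4.5 N plus 0.9 N per mm. The keys come free of the notches 1.5 to 6.5 mm down, and 0.3 mm further the dial meets a hard floor (spring then 6 to 11 N): a push of 12 to 13 N holds it there; over 15 N on floor or notches is too much. Let go at 1.2 it springs up; let go between the notches it stays down.
- round_board: Round wooden board, 300 mm across, 32 mm thick, lying fast on the left half of the hob. Origin: centre of its underside.
- pepper_mill: Bystander: dark wooden pepper mill, 58 mm across, 170 mm tall, loose; leave it alone. Origin: centre of its underside.
- onion: Bystander: brown onion, 78 mm, loose; leave it alone. Origin: centre of its underside.
- lemon: Bystander: lemon, 78x55 mm, loose; leave it alone. Origin: centre of its underside.
- garlic: Bystander: garlic bulb, 56 mm, loose; leave it alone. Origin: centre of its underside.
- parsnip: Bystander: parsnip, 316 mm long, loose; leave it alone. Origin: centre of its underside.
- spice_jar: Bystander: spice jar, 44 mm across, 105 mm tall, loose; leave it alone. Origin: centre of its underside.
- glass_jar: Bystander: empty glass jar, 63 mm across, 97 mm tall, loose; leave it alone. Origin: centre of its underside.

How it is judged:
By the outcome, as a careful person would: the job done as asked, in the order asked, and still so for the second after the job is handed in, with the robot touching nothing.
It also fails if it takes over 64 s, if anything falls off the work surface, if the arm or the gripper's body presses on something with over 40 N, if the wrist force passes 120 N, or if a joint passes its speed limit or range.

### The arm

A 6-joint arm with a two-finger parallel gripper is mounted at the origin on a cart in front of the work surface, level with it; the furniture and walls round the work are solid. World frame = base frame: x ahead of the robot, y to its left, z up, the work surface at z = 0. Lengths are in m, angles in degrees, forces in N, time in s.
With the tool pointing down it reaches from about 0.25 to 0.725 m from the base axis. Payload 9.7 kg.
Tool frame: the origin (TCP) lies midway between the tips of the shut fingers; the grasp point (between the pads) lies 19 mm behind it; z points along the fingers, y is the line along which they close (so a half turn about z gives the same grasp; the last joint's range is limited). The gripper opens to 85 mm and grips with 20 to 120 N. Pads are 22 mm wide; open, the fingers measure 114 mm over their backs; the gripper's body (76 mm by 85 mm) begins 54 mm behind the grasp point. The pads swing forward as they close: fully open they stand 13 mm farther back than shut.
Start: joints at [-64.515, 4.979, 10.078, 95.1, 0, 90], TCP at [0.237, -0.496, 0.231] pointing down, gripper open.
Joint ranges: [-179.16, 179.16], [-48.56, 103.87], [-65.8, 70.77], [-126.05, 130.52], [-82.76, 87.17], [-180, 180]. Speed limits (degrees/s): [127.2, 127.2, 147.25, 180, 180, 180].

### API

Orientations are given as [roll, pitch, yaw] about the fixed x, y, z axes, in that order (R = Rz(yaw) Ry(pitch) Rx(roll)).
In Python, from workcell import bot gives the robot as it stands.
- The arm moves only by the shell command python3 -m crank 'ROWS' [FORCE]. ROWS is JSON, a list of rows, each an object with "gripper": the finger opening in mm, from 0 to 85.4; "travel": the shift along the tool's x, y, z in mm, a list of three; "twist": the turn, a rotation vector about the tool's x, y, z in rad, a list of three. In form: [{"gripper": gripper, "travel": [tx, ty, tz], "twist": [rx, ry, rz]}, ...]. A call has 1 to 12 rows; each row shifts and turns the commanded pose from where the row before left it, along the tool's axes as they then stand; what a row does not reach is not made up. A row lasts 1/8 s, in which the tool goes at most 62.5 mm and 10.7 degrees, less where a joint would pass 70% of its speed; a pose out of reach is approached as far as the arm can. A call is refused whole if a number of a shift passes 62.5 or a number of a turn 0.188, either way. A call with a gripper value outside its range is refused whole. The fingers move at their own pace and stop on an object; FORCE is the grip in N (left out, the last holds). Time passes only in rows, so rows that do not move let the fingers close. It gives the time, the measured TCP pose, the force, the opening and the grip force at its end, in the units of the state.
- bot.get_obs(): the state, without advancing time (a new reading comes with each control period).
- bot.camera(name): name is "side" or "top" or "wrist"; returns the picture (480x640x3 uint8, red, green, blue); there is no depth.
- bot.calibration(name): a dict with "vfov" (degrees; the focal length in pixels is half the picture's height over the tangent of half this angle, whatever the lens; pixels are square), "cx", "cy" (the principal point, pixels), "camera_from_world" (4x4, takes a point from world to camera coordinates). Camera axes: x right, y down, z forward; pixel columns grow to the right and rows downward; lengths in m; the calibration is good to about 2 mm. A picture is of the moment at which its call begins: read the wrist's pose just before it. calibration takes no time and is no camera call; for the wrist camera it gives the pose at the moment of the call.
- bot.job_done(): hands the job in; it is judged then, once.
The state is a dict: "time": time; "q": joint angles; "qd": joint speeds; "joint_efforts": joint torques, N m; "ee_pos": TCP position; "tcp_rot": TCP orientation; "wrist_force": force on the tool from outside, world axes, zero at the start; "torque": the same for the moment, N m; "opening": finger opening in m; "grasp_force": force on a finger pad.
Only numpy, scipy, OpenCV 4.12 (cv2) and the standard library are available. Lean on these libraries where they do the work, as an engineer would, in place of code of your own. Each camera call takes 0.05 s, during which the arm holds its last target. There are 200 camera calls.

## Working session

There is one attempt and no reset: what is moved stays moved. The work goes in short steps, Python scripts to look and compute and a shell command to move; the robot and the scene stay as the last step left them, time stands still between calls to the robot, and variables do not carry over. Pictures are saved under pics/ and viewed, at most 12 in all, crops included, and the job is handed in when it is done.

```bash
ls; mkdir -p pics
python3 - <<'E'
from workcell import bot
import cv2
o=bot.get_obs();print(o)
for n in("side","top","wrist"):
    c=bot.calibration(n);print(n,c)
    cv2.imwrite(f"pics/{n}0.png",bot.camera(n)[:,:,::-1])
E
```

```text
pics
{'time': 0.0, 'q': array([-6.45164438e+01,  5.01186898e+00,  1.00336096e+01,  9.51003003e+01,
       -3.01145724e-04,  9.00005064e+01]), 'qd': array([-0.00692947,  0.02772392, -0.053958  ,  0.0481208 , -0.08535015,
       -0.0468188 ]), 'joint_efforts': array([ 1.25582017e-03, -5.20383167e+01,  4.64807475e+01,  1.61452655e-02,
        1.11858000e-05,  2.44199285e-06]), 'ee_pos': array([ 0.23653437, -0.4962746 ,  0.23056814]), 'tcp_rot': array([-1.79921440e+02,  3.01839803e-04,  2.54830502e+01]), 'wrist_force': array([-0.60295753, -0.35624187,  0.3560971 ]), 'torque': array([ 0.01160023, -0.02085717, -0.07830095]), 'grasp_force': 0.0, 'opening': 0.08541175568376284}
side {'vfov': 47.889637786833404, 'cx': 310.64358109467156, 'cy': 236.8692863144233, 'camera_from_world': array([[ 0.9260922 , -0.37679873, -0.01938946, -0.52661791],
       [-0.17925461, -0.39418667, -0.90137931,  0.15789901],
       [ 0.33199552,  0.83823599, -0.43259611,  1.3033458 ],
       [ 0.        ,  0.        ,  0.        ,  1.        ]])}
top {'vfov': 43.009756397169596, 'cx': 314.9656508129785, 'cy': 228.11587366574233, 'camera_from_world': array([[ 0.36776393, -0.92988167,  0.00835292, -0.27010444],
       [-0.72282824, -0.29150326, -0.62653426,  0.42725916],
       [ 0.58503763,  0.22437898, -0.77934912,  1.56581887],
       [ 0.        ,  0.        ,  0.        ,  1.        ]])}
wrist {'vfov': 60.16641535419804, 'cx': 318.1368884792365, 'cy': 238.47476276902574, 'camera_from_world': array([[ 4.30442652e-01, -9.02617382e-01,  9.92484903e-04,
        -5.51504090e-01],
       [-8.61608696e-01, -4.10558152e-01,  2.98450094e-01,
        -3.80817044e-02],
       [-2.68978770e-01, -1.29320783e-01, -9.54424725e-01,
         3.79637198e-01],
       [ 0.00000000e+00,  0.00000000e+00,  0.00000000e+00,
         1.00000000e+00]])}
```

View pics/top0.png

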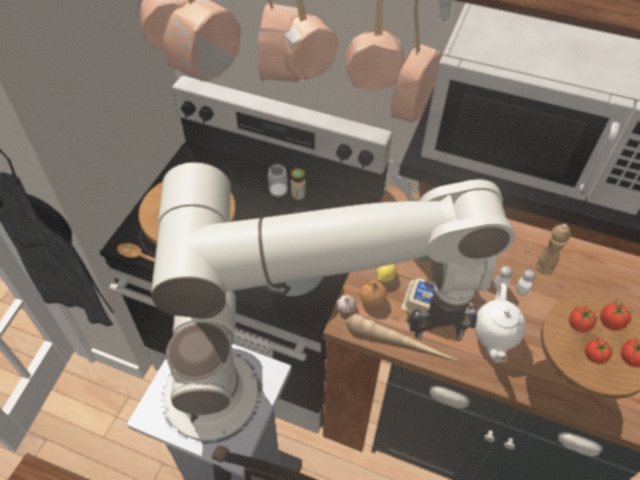

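View pics/side0.png

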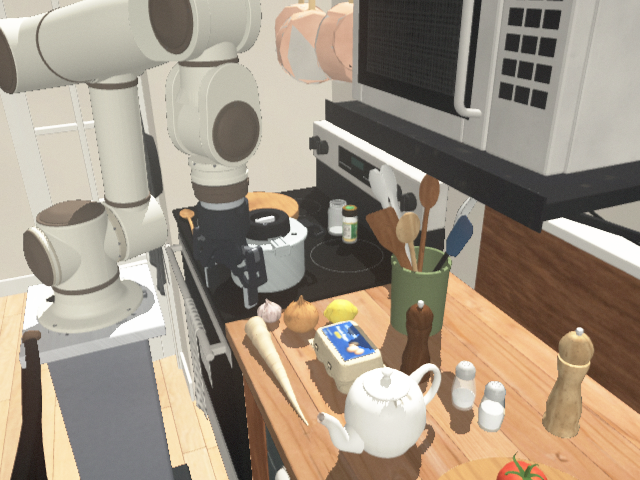

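The top view shows the cooker hidden behind the arm near (295,275), with the board's left part at (165,215). In the side view the lid's dark collar is at (268,222) and the board at (270,207).

```bash
cat > h.py <<'E'
import numpy as np, cv2
from workcell import bot
def ray(cal,uv):
    f=240/np.tan(np.radians(cal["vfov"])/2); T=cal["camera_from_world"]
    d=np.stack([(np.atleast_2d(uv)[:,0]-cal["cx"])/f,(np.atleast_2d(uv)[:,1]-cal["cy"])/f,np.ones(len(np.atleast_2d(uv)))],1)
    return -T[:3,:3].T@T[:3,3], d@T[:3,:3]
def onz(cal,uv,z):
    o,d=ray(cal,uv); return o+d*((z-o[2])/d[:,2])[:,None]
def proj(cal,P):
    f=240/np.tan(np.radians(cal["vfov"])/2); T=cal["camera_from_world"]
    c=np.atleast_2d(P)@T[:3,:3].T+T[:3,3]; return c[:,:2]/c[:,2:]*f+[cal["cx"],cal["cy"]]
E
python3 - <<'E'
from h import *
s=bot.calibration("side");t=bot.calibration("top");w=bot.calibration("wrist")
print(onz(s,[[268,222]],.16),onz(t,[[297,275]],.14),onz(s,[[350,240],[337,232]],0),onz(t,[[147,215],[235,210]],.032))
print(ray(w,[[318,238]]))
E
```

```text
[[ 0.43136775 -0.0693884   0.16      ]] [[ 0.33792851 -0.10382891  0.14      ]] [[0.71453658 0.0523524  0.        ]
 [0.7029258  0.11830727 0.        ]] [[0.43976449 0.44669364 0.032     ]
 [0.56072439 0.20182605 0.032     ]]
(array([ 0.30669683, -0.46434353,  0.37434056]), array([[-0.26806167, -0.12870308, -0.95476693]]))
```

View pics/wrist0.png

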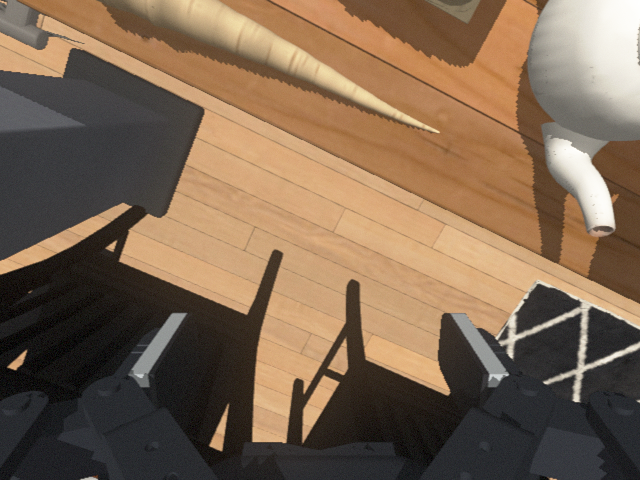

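The wrist view shows only the parsnip and teapot, so I'll raise the tool and travel toward the cooker.

```bash
python3 -m crank '[{"gripper":85,"travel":[0,0,-60],"twist":[0,0,0]},{"gripper":85,"travel":[0,0,-60],"twist":[0,0,0]},{"gripper":85,"travel":[0,0,-60],"twist":[0,0,0]},{"gripper":85,"travel":[38,-35,0],"twist":[0,0,0]},{"gripper":85,"travel":[38,-35,0],"twist":[0,0,0]},{"gripper":85,"travel":[38,-35,0],"twist":[0,0,0]},{"gripper":85,"travel":[38,-35,0],"twist":[0,0,0]},{"gripper":85,"travel":[38,-35,0],"twist":[0,0,0]},{"gripper":85,"travel":[38,-35,0],"twist":[0,0,0]},{"gripper":85,"travel":[38,-35,0],"twist":[0,0,0]},{"gripper":85,"travel":[38,-35,0],"twist":[0,0,0]},{"gripper":85,"travel":[38,-35,0],"twist":[0,0,0]}]' 20
python3 -m crank '[{"gripper":85,"travel":[0,0,0],"twist":[0,0,0]},{"gripper":85,"travel":[0,0,0],"twist":[0,0,0]}]'
python3 - <<'E'
from h import *
np.save("w1.npy",bot.calibration("wrist")); cv2.imwrite("pics/wrist1.png",bot.camera("wrist")[:,:,::-1])
cv2.imwrite("pics/top1.png",bot.camera("top")[:,:,::-1])
E
```

```text
time: 1.65
ee_pos: [0.4102, -0.0635, 0.409]
tcp_rot: [180.0, -0.0, 25.5]
wrist_force: [0.3, -1.9, 0.9]
opening: 0.085
grasp_force: 0.0
time: 1.9
ee_pos: [0.4098, -0.0652, 0.409]
tcp_rot: [-180.0, 0.0, 25.5]
wrist_force: [-0.5, 1.1, -0.7]
opening: 0.085
grasp_force: 0.0
```

View pics/wrist1.png

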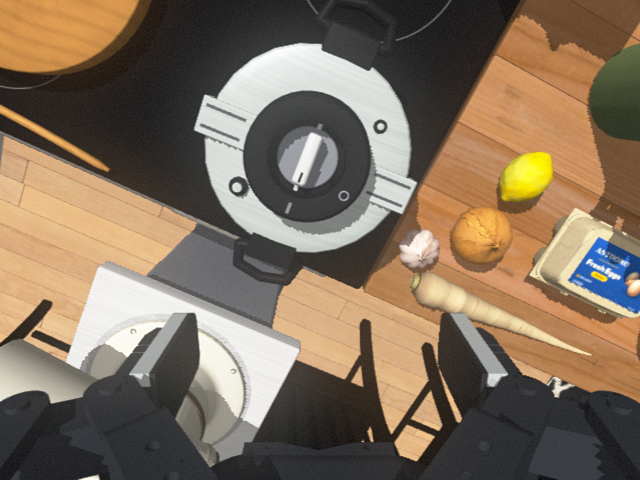

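The wrist view shows the collar centred near (308,155), bar from (300,185) to (318,135), pointer end at the bottom facing the bar mark at (289,208). The ring mark is at (343,196), anticlockwise as expected, and the ear handles are at (360,30) and (265,258). I'll take a second wrist position, with the board in view.

```bash
python3 -m crank '[{"gripper":85,"travel":[25,-35,0],"twist":[0,0,0]},{"gripper":85,"travel":[25,-35,0],"twist":[0,0,0]},{"gripper":85,"travel":[25,-35,0],"twist":[0,0,0]},{"gripper":85,"travel":[25,-35,0],"twist":[0,0,0]},{"gripper":85,"travel":[0,0,0],"twist":[0,0,0]},{"gripper":85,"travel":[0,0,0],"twist":[0,0,0]}]'
python3 - <<'E'
from h import *
np.save("w2.npy",bot.calibration("wrist")); cv2.imwrite("pics/wrist2.png",bot.camera("wrist")[:,:,::-1])
E
```

```text
time: 2.75
ee_pos: [0.44, 0.1032, 0.4092]
tcp_rot: [180.0, 0.0, 25.4]
wrist_force: [0.9, -0.0, 0.3]
opening: 0.0848
grasp_force: 0.0
```

View pics/wrist2.png

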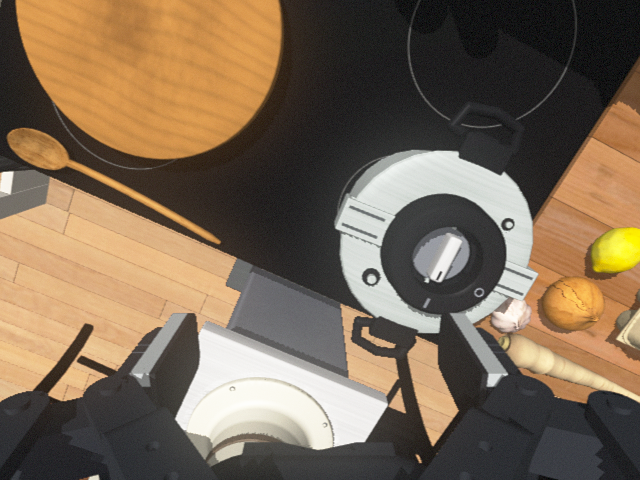

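View pics/top1.png

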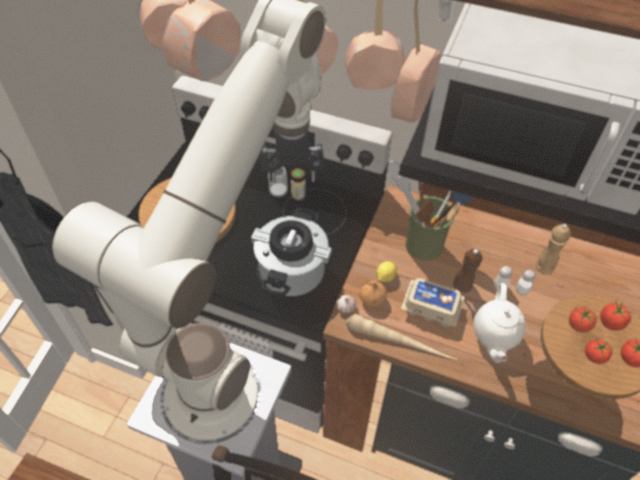

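Wrist 2 shows the collar near (443,252) and the board arc with its centre near (150,25). The top view shows the collar at (293,240).

```bash
cat > m.py <<'E'
from h import *
from scipy.optimize import least_squares
L=lambda n:np.load(n,allow_pickle=True).item()
def collar(img,c,r,thr=60):
    g=cv2.cvtColor(img,cv2.COLOR_BGR2GRAY); m=np.zeros_like(g); cv2.circle(m,c,r,255,-1)
    k=((g<thr)&(m>0)).astype(np.uint8); 
    k=cv2.morphologyEx(k,cv2.MORPH_OPEN,np.ones((3,3),np.uint8))
    cs,_=cv2.findContours(k,cv2.RETR_EXTERNAL,cv2.CHAIN_APPROX_NONE); c=max(cs,key=cv2.contourArea)
    return cv2.convexHull(c)[:,0].astype(float), cv2.fitEllipse(c)
def bar(img,c,r,thr=190):
    g=img.min(2); m=np.zeros_like(g); cv2.circle(m,c,r,255,-1)
    k=((g>thr)&(m>0)).astype(np.uint8); cs,_=cv2.findContours(k,cv2.RETR_EXTERNAL,cv2.CHAIN_APPROX_NONE)
    return cv2.boxPoints(cv2.minAreaRect(max(cs,key=cv2.contourArea)))
def circ(P):
    f=least_squares(lambda p:np.hypot(P[:,0]-p[0],P[:,1]-p[1])-p[2],[*P[:,:2].mean(0),.1],loss="soft_l1",f_scale=.001); return f.x,np.abs(f.fun).mean()
E
python3 - <<'E'
from m import *
cals={"w1":L("w1.npy"),"w2":L("w2.npy"),"top":bot.calibration("top")}
f={"w1":("wrist1",(308,155),72,34),"w2":("wrist2",(443,252),70,32),"top":("top1",(293,240),27,14)}
E={}
for n,(p,c,r,rb) in f.items():
    img=cv2.imread(f"pics/{p}.png"); h,e=collar(img,c,r); E[n]=e[0]; print(n,e)
    for z in(.160,.167): print(z,circ(onz(cals[n],h,z)))
    b=bar(img,c,rb); print("bar",b.round(1).tolist(),(onz(cals[n],b,.163)*1e3).round(1).tolist())
# triangulate ellipse centres
for A in(("w1","w2"),("w1","w2","top")):
    M=np.zeros((3,3));v=np.zeros(3)
    for n in A:
        o,d=ray(cals[n],[E[n]]);d=d[0]/np.linalg.norm(d[0]);Q=np.eye(3)-np.outer(d,d);M+=Q;v+=Q@o
    print(A,np.linalg.solve(M,v))
# board
for n,p,x in(("w2","wrist2",290),("w1","wrist1",152)):
    img=cv2.imread(f"pics/{p}.png");hsv=cv2.cvtColor(img,cv2.COLOR_BGR2HSV)
    k=((hsv[...,0]<25)&(hsv[...,1]>80)&(hsv[...,2]>110)).astype(np.uint8);k[175 if n=="w2" else 90:]=0;k[:,x:]=0
    if n=="w2":k[118:,:75]=0
    cs,_=cv2.findContours(k,cv2.RETR_EXTERNAL,cv2.CHAIN_APPROX_NONE);c=max(cs,key=cv2.contourArea)[:,0].astype(float)
    c=c[(c[:,1]>3)&(c[:,0]>3)]; hh=cv2.convexHull(c.astype(np.float32))[:,0]
    for z in(.0,.032,): print("board",n,z,circ(onz(cals[n],c,z)),len(c))
h=[[360,45],[265,250]]; P=onz(cals["w1"],h,.11);print("handles",P,np.degrees(np.arctan2(*(P[0]-P[1])[[1,0]])))
print("marks",onz(cals["w1"],[[289,208],[343,196],[320,127]],.165))
E
```

```text
w1 ((306.5245361328125, 161.84396362304688), (67.0974349975586, 73.05374908447266), 90.43769836425781)
0.16 (array([ 0.43332486, -0.04356802,  0.03626102]), np.float64(0.0006280647096730971))
0.167 (array([ 0.4341523 , -0.04338079,  0.03561166]), np.float64(0.0006168587618983671))
bar [[290.6000061035156, 180.39999389648438], [309.3999938964844, 131.5], [321.70001220703125, 136.1999969482422], [302.8999938964844, 185.10000610351562]] [[410.9, -38.1, 163.0], [459.0, -35.1, 163.0], [460.1, -47.0, 163.0], [411.8, -50.5, 163.0]]
w2 ((460.4609375, 258.93072509765625), (78.90876770019531, 108.06731414794922), 25.94211196899414)
0.16 (array([ 0.43478245, -0.04273387,  0.06134143]), np.float64(0.00341271022411984))
0.167 (array([ 0.43613101, -0.0395667 ,  0.06024239]), np.float64(0.0033521159196199506))
bar [[427.79998779296875, 276.3999938964844], [449.0, 234.0], [461.79998779296875, 240.39999389648438], [440.6000061035156, 282.79998779296875]] [[411.7, -35.9, 163.0], [459.7, -32.2, 163.0], [459.4, -47.0, 163.0], [411.2, -51.2, 163.0]]
top ((291.7347717285156, 244.14039611816406), (28.27537
[... 506 characters left out ...]
 0.18635123]
('w1', 'w2', 'top') [ 0.43244964 -0.05284473  0.14591384]
board w2 0.0 (array([0.51016696, 0.35823938, 0.15806314]), np.float64(0.00040184735546938227)) 420
board w2 0.032 (array([0.51016284, 0.34533009, 0.14891165]), np.float64(0.00037864650536909554)) 420
board w1 0.0 (array([0.51263127, 0.36855142, 0.15884826]), np.float64(0.00027480708096250744)) 146
board w1 0.032 (array([0.51073736, 0.34529656, 0.14964811]), np.float64(0.0002588937432502995)) 146
handles [[ 0.55157127 -0.04511609  0.11      ]
 [ 0.31718527 -0.04536711  0.11      ]] 0.06136194051635373
marks [[ 0.38638332 -0.04769694  0.165     ]
 [ 0.41911592 -0.08916043  0.165     ]
 [ 0.46680223 -0.04205566  0.165     ]]
```

Lid height and pose check out: bar top near z 0.163 in both views, axis about (0.435, −0.043), bar at about 4.3°. The board centre is (0.5105, 0.345). Moving above the dial.

```bash
python3 -m crank '[{"gripper":85,"travel":[0,0,0],"twist":[0,0,0.184]},{"gripper":85,"travel":[0,0,0],"twist":[0,0,0.184]},{"gripper":32,"travel":[-4,36.3,40],"twist":[0,0,0]},{"gripper":32,"travel":[-4,36.3,40],"twist":[0,0,0]},{"gripper":32,"travel":[-4,36.3,40],"twist":[0,0,0]},{"gripper":32,"travel":[-4,36.3,40],"twist":[0,0,0]},{"gripper":32,"travel":[0,0,0],"twist":[0,0,0]},{"gripper":32,"travel":[0,0,0],"twist":[0,0,0]},{"gripper":32,"travel":[0,0,0],"twist":[0,0,0]}]'
python3 - <<'E'
from m import *
o=bot.get_obs();print(o["ee_pos"],o["tcp_rot"],o["wrist_force"])
w=bot.calibration("wrist");np.save("w3.npy",w); im=bot.camera("wrist")[:,:,::-1].copy();cv2.imwrite("pics/wrist3.png",im)
cv2.imwrite("pics/side3.png",bot.camera("side")[:,:,::-1]);
print(proj(w,[[.435,-.0428,.163],[.435,-.0428,.167],o["ee_pos"]]))
E
```

```text
time: 3.92
ee_pos: [0.4471, -0.0762, 0.2464]
tcp_rot: [-178.3, -0.1, 7.3]
wrist_force: [-0.2, 1.1, 0.3]
opening: 0.032
grasp_force: 0.0
[ 0.44713958 -0.07619236  0.24640501] [-1.78333306e+02 -9.53339318e-02  7.28770379e+00] [-0.19233202  1.05049873  0.31402213]
[[260.95730519 261.61153615]
 [259.85489765 264.03304618]
 [315.12466957 318.94888965]]
```

View pics/wrist3.png

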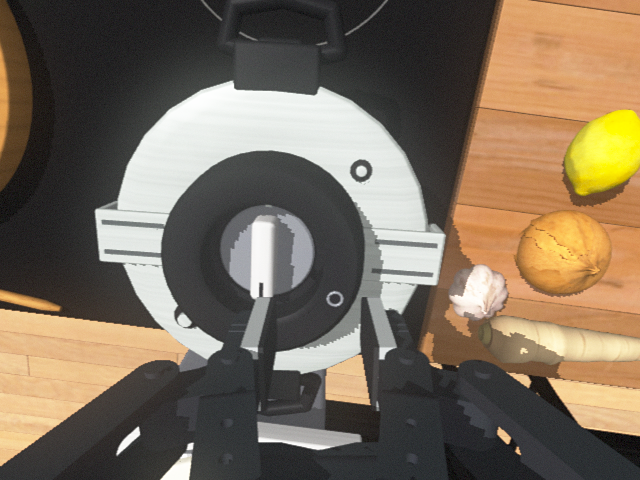

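The wrist view shows the bar centred at (263,258), matching the predicted (261,262). The tool itself came out short and slightly tilted, so I'll refine the dial pose and correct.

```bash
cat >> m.py <<'E'
from scipy.spatial.transform import Rotation as R
def go(p,rpy):
    o=bot.get_obs();A=R.from_euler("xyz",o["tcp_rot"],degrees=True);B=R.from_euler("xyz",rpy,degrees=True)
    tw=(A.inv()*B).as_rotvec(); tr=B.inv().apply(np.array(p)-o["ee_pos"])*1e3
    print("now",o["ee_pos"].round(4),o["tcp_rot"].round(2),"q",o["q"].round(1)); print("twist",tw.round(4),"then travel",tr.round(1),"| travel first",A.inv().apply(np.array(p)-o["ee_pos"]).round(4)*1e3)
E
python3 - <<'E'
from m import *
w=L("w3.npy");img=cv2.imread("pics/wrist3.png")
b=bar(img,(265,252),48,185);P=onz(w,b,.163);print(b,P.round(4),P.mean(0))
h,e=collar(img,(263,250),104,75);print(e,circ(onz(w,h,.167)))
g=img.min(2);
# disc: light grey region incl. bar
k=((g>100)).astype(np.uint8);m=np.zeros_like(k);cv2.circle(m,(266,250),56,1,-1);k&=m
cs,_=cv2.findContours(k,cv2.RETR_EXTERNAL,cv2.CHAIN_APPROX_NONE);c=cv2.convexHull(max(cs,key=cv2.contourArea))[:,0].astype(float)
print("disc",circ(onz(w,c,.143)))
go([.435,-.0428,.245],[180,0,4.3])
E
```

```text
[[249.68364 297.9315 ]
 [250.98613 215.87277]
 [272.17126 216.20901]
 [270.86877 298.26773]] [[ 0.4108 -0.038   0.163 ]
 [ 0.4618 -0.0348  0.163 ]
 [ 0.4632 -0.0468  0.163 ]
 [ 0.4123 -0.0508  0.163 ]] [ 0.43702012 -0.04259141  0.163     ]
((264.941650390625, 253.18621826171875), (177.19268798828125, 197.38148498535156), 72.90890502929688) (array([ 0.43808926, -0.04427082,  0.05972703]), np.float64(0.0017517742963337017))
disc (array([ 0.43395582, -0.04376409,  0.02963402]), np.float64(0.0015087945832562568))
now [ 0.4472 -0.0759  0.246 ] [-1.7833e+02 -6.0000e-02  7.3300e+00] q [-10.7  -7.3  -0.4  97.4   1.6 162. ]
twist [-0.0292 -0.0003  0.0529] then travel [ -9.6 -34.    1. ] | travel first [ -7.8 -34.4   2. ]
```

```bash
python3 -m crank '[{"gripper":32,"travel":[0,0,0],"twist":[-0.015,0,0.029]},{"gripper":32,"travel":[0,0,0],"twist":[-0.014,0,0.029]},{"gripper":32,"travel":[-3.1,-11.2,12],"twist":[0,0,0]},{"gripper":32,"travel":[-3.1,-11.2,12],"twist":[0,0,0]},{"gripper":32,"travel":[-3.1,-11.2,12],"twist":[0,0,0]},{"gripper":32,"travel":[0,0,0],"twist":[0,0,0]},{"gripper":32,"travel":[0,0,0],"twist":[0,0,0]}]'
python3 - <<'E'
from m import *
go([.4352,-.043,.185],[180,0,4])
w=bot.calibration("wrist");np.save("w4.npy",w);cv2.imwrite("pics/wrist4.png",bot.camera("wrist")[:,:,::-1]);print(proj(w,[[.4352,-.043,.163],bot.get_obs()["ee_pos"]]))
E
```

```text
time: 4.9
ee_pos: [0.4353, -0.0435, 0.2094]
tcp_rot: [-180.0, 0.1, 4.0]
wrist_force: [-0.3, -0.6, 0.2]
opening: 0.032
grasp_force: 0.0
now [ 0.4353 -0.0435  0.2094] [-1.7997e+02  5.0000e-02  3.9800e+00] q [ -5.7 -10.7  -7.4  93.4   0.  170.3]
twist [-0.0004  0.0009 -0.0003] then travel [-0.1 -0.5 24.4] | travel first [-0.  -0.5 24.4]
[[314.77878661 273.72770374]
 [315.60371076 319.08980741]]
```

View pics/wrist4.png

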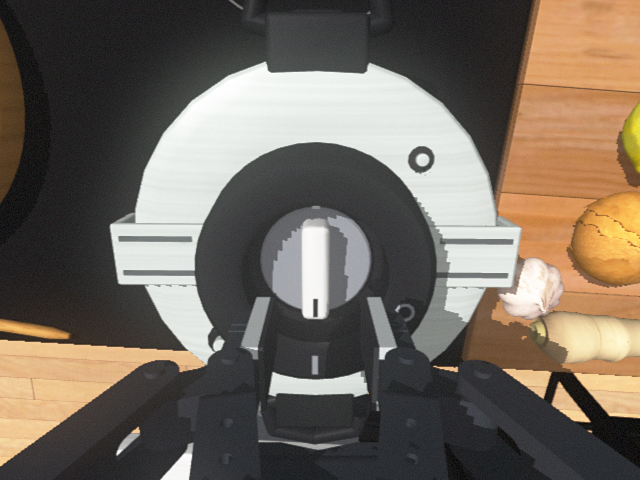

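The bar is upright in the image at column 314.5, centred between the fingers, and the pointer faces the bar mark. Going down into the well.

```bash
python3 -m crank '[{"gripper":32,"travel":[0,-0.3,15],"twist":[0,0,0]},{"gripper":32,"travel":[0,0,15],"twist":[0,0,0]},{"gripper":32,"travel":[0,0,15],"twist":[0,0,0]},{"gripper":32,"travel":[0,0,10],"twist":[0,0,0]},{"gripper":32,"travel":[0,0,4],"twist":[0,0,0]},{"gripper":32,"travel":[0,0,0],"twist":[0,0,0]},{"gripper":32,"travel":[0,0,0],"twist":[0,0,0]}]'
```

```text
time: 5.82
ee_pos: [0.4352, -0.0432, 0.1504]
tcp_rot: [-180.0, 0.0, 4.0]
wrist_force: [0.1, -1.1, 0.0]
opening: 0.0321
grasp_force: 0.0
```

```bash
python3 -m crank '[{"gripper":22,"travel":[0,0,0],"twist":[0,0,0]},{"gripper":18,"travel":[0,0,0],"twist":[0,0,0]},{"gripper":10,"travel":[0,0,0],"twist":[0,0,0]},{"gripper":10,"travel":[0,0,0],"twist":[0,0,0]},{"gripper":10,"travel":[0,0,0],"twist":[0,0,0]},{"gripper":10,"travel":[0,0,0],"twist":[0,0,0]}]' 20; python3 -c "
from workcell import bot
o=bot.get_obs();print(o['torque'],o['wrist_force'])"
```

```text
time: 6.58
ee_pos: [0.4351, -0.0431, 0.15]
tcp_rot: [-180.0, 0.1, 4.0]
wrist_force: [-0.6, 0.7, 3.4]
opening: 0.0135
grasp_force: 23.2
[ 0.16453599  0.02935684 -0.05027754] [-0.55795759  0.72396998  3.37122478]
```

```bash
python3 -m crank '[{"gripper":10,"travel":[0,0,1],"twist":[0,0,0]},{"gripper":10,"travel":[0,0,0],"twist":[0,0,0]}]'; python3 -m crank '[{"gripper":10,"travel":[0,0,1],"twist":[0,0,0]},{"gripper":10,"travel":[0,0,0],"twist":[0,0,0]}]'
```

```text
time: 6.82
ee_pos: [0.435, -0.0431, 0.1489]
tcp_rot: [-180.0, 0.1, 4.0]
wrist_force: [-0.6, 1.2, 4.7]
opening: 0.0131
grasp_force: 23.4
time: 7.08
ee_pos: [0.4351, -0.0431, 0.1481]
tcp_rot: [-180.0, 0.1, 4.0]
wrist_force: [0.5, 1.0, 5.3]
opening: 0.0132
grasp_force: 23.5
```

```bash
for i in 1 2 3; do python3 -c "
from workcell import bot
print(bot.get_obs()['wrist_force'][2])"; done;  python3 -m crank '[{"gripper":10,"travel":[0,0,0.7],"twist":[0,0,0]},{"gripper":10,"travel":[0,0,0],"twist":[0,0,0]}]'; python3 -m crank '[{"gripper":10,"travel":[0,0,0.7],"twist":[0,0,0]},{"gripper":10,"travel":[0,0,0],"twist":[0,0,0]}]'
```

```text
5.330493806031216
5.330493806031216
5.330493806031216
time: 7.32
ee_pos: [0.4351, -0.0431, 0.1479]
tcp_rot: [-180.0, 0.0, 4.0]
wrist_force: [-3.2, 1.4, 10.9]
opening: 0.0132
grasp_force: 24.0
time: 7.58
ee_pos: [0.4352, -0.0431, 0.1479]
tcp_rot: [-180.0, -0.0, 4.0]
wrist_force: [-3.5, 2.4, 15.3]
opening: 0.0133
grasp_force: 24.7
```

```bash
python3 -m crank '[{"gripper":10,"travel":[0,0,-0.4],"twist":[0,0,0]},{"gripper":10,"travel":[0,0,0],"twist":[0,0,0]}]';python3 - <<'E'
from workcell import bot
for i in range(4):
    bot.camera("side");o=bot.get_obs();print(o["wrist_force"].round(2),o["torque"].round(3),o["ee_pos"].round(5),o["tcp_rot"].round(2))
E
```

```text
time: 7.82
ee_pos: [0.4351, -0.0431, 0.1479]
tcp_rot: [-180.0, 0.0, 4.0]
wrist_force: [-2.1, 1.5, 13.3]
opening: 0.0137
grasp_force: 24.3
[-2.46  2.98 12.31] [ 0.345  0.576 -0.039] [ 0.43513 -0.04306  0.14788] [-1.7996e+02  2.0000e-02  3.9600e+00]
[-3.29  2.07 12.77] [ 0.361  0.565 -0.054] [ 0.43512 -0.04306  0.14787] [-1.7996e+02  2.0000e-02  3.9600e+00]
[-3.69  1.95 12.48] [ 0.392  0.595 -0.049] [ 0.43513 -0.04308  0.14791] [-1.7996e+02  1.0000e-02  3.9500e+00]
[-2.62  2.58 11.91] [ 0.319  0.573 -0.025] [ 0.43513 -0.04305  0.14789] [-1.7996e+02  2.0000e-02  3.9600e+00]
```

12.4 N on the floor. Now a first small anticlockwise turn.

```bash
python3 -m crank '[{"gripper":10,"travel":[0,0,0],"twist":[0,0,-0.03]},{"gripper":10,"travel":[0,0,0],"twist":[0,0,-0.03]},{"gripper":10,"travel":[0,0,0],"twist":[0,0,0]}]';python3 - <<'E'
from workcell import bot
for i in range(3):
    bot.camera("side");o=bot.get_obs();print(o["wrist_force"].round(2),o["torque"].round(3),o["ee_pos"].round(5),o["tcp_rot"].round(2))
E
```

```text
time: 8.4
ee_pos: [0.4351, -0.043, 0.1479]
tcp_rot: [-179.9, 0.0, 7.4]
wrist_force: [-3.1, 3.4, 12.9]
opening: 0.0135
grasp_force: 24.3
[-2.91  2.46 12.85] [ 0.53   0.555 -0.007] [ 0.43512 -0.04292  0.14786] [-1.7994e+02  1.0000e-02  7.4100e+00]
[-3.64  2.5  12.31] [ 0.521  0.593 -0.035] [ 0.43509 -0.04294  0.14785] [-1.7994e+02  2.0000e-02  7.4000e+00]
[-2.11  3.07 12.72] [ 0.506  0.574 -0.069] [ 0.4351  -0.04294  0.14787] [-1.7994e+02  1.0000e-02  7.4000e+00]
```

```bash
C='[{"gripper":10,"travel":[0,0,0],"twist":[0,0,-0.05]},{"gripper":10,"travel":[0,0,0],"twist":[0,0,-0.05]},{"gripper":10,"travel":[0,0,0],"twist":[0,0,-0.05]},{"gripper":10,"travel":[0,0,0],"twist":[0,0,-0.05]},{"gripper":10,"travel":[0,0,0],"twist":[0,0,0]}]'; python3 -m crank '[{"gripper":10,"travel":[0,0,0],"twist":[0,0,-0.05]},{"gripper":10,"travel":[0,0,0],"twist":[0,0,-0.05]},{"gripper":10,"travel":[0,0,0],"twist":[0,0,-0.05]},{"gripper":10,"travel":[0,0,0],"twist":[0,0,-0.05]},{"gripper":10,"travel":[0,0,0],"twist":[0,0,0]}]';python3 - <<'E'
from workcell import bot
for i in range(3):
    bot.camera("side");o=bot.get_obs();print(o["wrist_force"].round(2),o["torque"].round(3),o["ee_pos"].round(5),o["tcp_rot"].round(2))
E
```

```text
time: 9.18
ee_pos: [0.4351, -0.0426, 0.1479]
tcp_rot: [-179.9, -0.0, 18.9]
wrist_force: [-2.5, 5.2, 12.7]
opening: 0.0135
grasp_force: 24.4
[-3.52  3.77 12.48] [0.993 0.662 0.004] [ 0.43505 -0.04263  0.14788] [-1.799e+02 -1.000e-02  1.888e+01]
[-1.69  4.64 13.41] [ 0.94   0.658 -0.036] [ 0.43504 -0.04259  0.14788] [-1.7989e+02 -1.0000e-02  1.8880e+01]
[-2.61  5.26 13.56] [0.922 0.622 0.057] [ 0.43507 -0.04258  0.14791] [-1.799e+02 -1.000e-02  1.888e+01]
```

```bash
python3 -m crank '[{"gripper":10,"travel":[-0.1,-0.5,-0.1],"twist":[0,0,-0.05]},{"gripper":10,"travel":[0,0,0],"twist":[0,0,-0.05]},{"gripper":10,"travel":[0,0,0],"twist":[0,0,-0.05]},{"gripper":10,"travel":[0,0,0],"twist":[0,0,-0.05]},{"gripper":10,"travel":[0,0,0],"twist":[0,0,0]}]';python3 - <<'E'
from workcell import bot
for i in range(3):
    bot.camera("side");o=bot.get_obs();print(o["wrist_force"].round(2),o["torque"].round(3),o["ee_pos"].round(5),o["tcp_rot"].round(2))
E
```

```text
time: 9.95
ee_pos: [0.4349, -0.0422, 0.1479]
tcp_rot: [-179.9, -0.0, 30.4]
wrist_force: [-1.9, 4.6, 12.2]
opening: 0.0132
grasp_force: 24.2
[-3.58  3.94 11.49] [0.803 0.475 0.016] [ 0.43485 -0.04222  0.14788] [-1.7991e+02 -2.0000e-02  3.0340e+01]
[-2.34  5.19 11.84] [0.893 0.528 0.041] [ 0.43487 -0.04222  0.14789] [-1.7991e+02 -3.0000e-02  3.0340e+01]
[-2.54  4.79 12.38] [ 0.861  0.539 -0.021] [ 0.43488 -0.04222  0.14788] [-1.7991e+02 -3.0000e-02  3.0330e+01]
```

```bash
python3 -m crank '[{"gripper":10,"travel":[0.2,-0.6,0.05],"twist":[0,0,-0.05]},{"gripper":10,"travel":[0,0,0],"twist":[0,0,-0.06]},{"gripper":10,"travel":[0,0,0],"twist":[0,0,-0.06]},{"gripper":10,"travel":[0,0,0],"twist":[0,0,-0.06]},{"gripper":10,"travel":[0,0,0],"twist":[0,0,-0.06]},{"gripper":10,"travel":[0,0,0],"twist":[0,0,0]}]';python3 - <<'E'
from workcell import bot
for i in range(3):
    bot.camera("side");o=bot.get_obs();print(o["wrist_force"].round(2),o["torque"].round(3),o["ee_pos"].round(5),o["tcp_rot"].round(2))
E
```

```text
time: 10.85
ee_pos: [0.4346, -0.0417, 0.1479]
tcp_rot: [-179.9, -0.0, 47.0]
wrist_force: [-3.5, 3.5, 13.1]
opening: 0.0135
grasp_force: 24.3
[-3.56  3.83 12.88] [0.757 0.691 0.016] [ 0.43458 -0.04173  0.14789] [-1.7992e+02 -3.0000e-02  4.6950e+01]
[-3.59  3.45 12.48] [0.69  0.666 0.034] [ 0.43459 -0.04171  0.1479 ] [-1.7992e+02 -3.0000e-02  4.6950e+01]
[-2.52  4.68 12.35] [0.731 0.757 0.039] [ 0.43461 -0.04173  0.14791] [-1.7992e+02 -3.0000e-02  4.6950e+01]
```

```bash
python3 -m crank '[{"gripper":10,"travel":[0,-0.6,0],"twist":[0,0,-0.06]},{"gripper":10,"travel":[0,0,0],"twist":[0,0,-0.06]},{"gripper":10,"travel":[0,0,0],"twist":[0,0,-0.06]},{"gripper":10,"travel":[0,0,0],"twist":[0,0,-0.06]},{"gripper":10,"travel":[0,0,0],"twist":[0,0,-0.06]},{"gripper":10,"travel":[0,0,0],"twist":[0,0,0]}]';python3 - <<'E'
from workcell import bot
for i in range(3):
    bot.camera("side");o=bot.get_obs();print(o["wrist_force"].round(2),o["torque"].round(3),o["ee_pos"].round(5),o["tcp_rot"].round(2))
E
```

```text
time: 11.75
ee_pos: [0.4341, -0.0414, 0.1479]
tcp_rot: [-179.9, -0.0, 64.2]
wrist_force: [-3.9, 3.0, 12.9]
opening: 0.0132
grasp_force: 24.4
[-3.4   3.57 13.  ] [0.673 0.762 0.042] [ 0.43412 -0.04133  0.14789] [-1.7993e+02 -5.0000e-02  6.4140e+01]
[-4.59  3.47 12.54] [0.608 0.814 0.069] [ 0.43409 -0.04137  0.14788] [-1.7993e+02 -5.0000e-02  6.4130e+01]
[-3.78  2.78 11.78] [0.59  0.788 0.037] [ 0.43409 -0.04137  0.14787] [-1.7993e+02 -4.0000e-02  6.4130e+01]
```

```bash
python3 -m crank '[{"gripper":10,"travel":[0,-0.4,0],"twist":[0,0,-0.05]},{"gripper":10,"travel":[0,0,0],"twist":[0,0,-0.05]},{"gripper":10,"travel":[0,0,0],"twist":[0,0,-0.045]},{"gripper":10,"travel":[0,0,0],"twist":[0,0,0]},{"gripper":10,"travel":[0,0,0],"twist":[0,0,0]}]';python3 - <<'E'
from workcell import bot
for i in range(3):
    bot.camera("side");o=bot.get_obs();print(o["wrist_force"].round(2),o["torque"].round(3),o["ee_pos"].round(5),o["tcp_rot"].round(2))
E
```

```text
time: 12.52
ee_pos: [0.4338, -0.0412, 0.1479]
tcp_rot: [-179.9, -0.1, 72.4]
wrist_force: [-3.4, 2.7, 12.8]
opening: 0.0135
grasp_force: 24.3
[-3.19  2.15 11.96] [0.537 0.673 0.009] [ 0.43383 -0.04124  0.14788] [-1.7995e+02 -5.0000e-02  7.2440e+01]
[-3.7   2.83 12.32] [ 0.643  0.615 -0.027] [ 0.4338  -0.04124  0.1479 ] [-1.7995e+02 -5.0000e-02  7.2440e+01]
[-3.75  3.21 13.45] [0.586 0.639 0.105] [ 0.43381 -0.04122  0.14789] [-1.7995e+02 -5.0000e-02  7.2440e+01]
```

```bash
for i in 1; do python3 -m crank '[{"gripper":10,"travel":[0,0,-0.8],"twist":[0,0,0]},{"gripper":10,"travel":[0,0,0],"twist":[0,0,0]}]'; python3 -m crank '[{"gripper":10,"travel":[0,0,-0.8],"twist":[0,0,0]},{"gripper":10,"travel":[0,0,0],"twist":[0,0,0]}]'; done
```

```text
time: 12.92
ee_pos: [0.4338, -0.0413, 0.148]
tcp_rot: [-179.9, -0.0, 72.4]
wrist_force: [-1.9, 2.3, 7.4]
opening: 0.0138
grasp_force: 23.6
time: 13.18
ee_pos: [0.4338, -0.0413, 0.1487]
tcp_rot: [-179.9, -0.0, 72.4]
wrist_force: [-0.5, 2.6, 5.7]
opening: 0.0132
grasp_force: 23.4
```

```bash
python3 -m crank '[{"gripper":10,"travel":[0,0,-0.7],"twist":[0,0,0]},{"gripper":10,"travel":[0,0,0],"twist":[0,0,0]}]'; python3 -m crank '[{"gripper":10,"travel":[0,0,-0.6],"twist":[0,0,0]},{"gripper":10,"travel":[0,0,0],"twist":[0,0,0]}]'; python3 -c "
from workcell import bot
o=bot.get_obs();print(o['torque'],o['wrist_force'],o['ee_pos'])"
```

```text
time: 13.42
ee_pos: [0.4338, -0.0413, 0.1493]
tcp_rot: [-179.9, -0.0, 72.4]
wrist_force: [-0.4, 3.5, 5.1]
opening: 0.0134
grasp_force: 23.4
time: 13.68
ee_pos: [0.4338, -0.0413, 0.1498]
tcp_rot: [-179.9, -0.0, 72.4]
wrist_force: [0.8, 3.9, 4.4]
opening: 0.0132
grasp_force: 23.3
[0.83896247 0.02076984 0.01153911] [0.78327005 3.89654874 4.35054698] [ 0.43377993 -0.04133915  0.14981229]
```

The dial rose with its spring into the notch. I'll open the fingers to relax and verify it.

```bash
python3 -m crank '[{"gripper":32,"travel":[0,0,0],"twist":[0,0,0]},{"gripper":32,"travel":[0,0,0],"twist":[0,0,0]},{"gripper":32,"travel":[0,0,0],"twist":[0,0,0]},{"gripper":32,"travel":[0,0,0],"twist":[0,0,0]}]'
python3 - <<'E'
from m import *
go([.4352,-.043,.147],[180,0,72.7])
w=bot.calibration("wrist");np.save("w5.npy",w);im=bot.camera("wrist")[:,:,::-1];cv2.imwrite("pics/wrist5.png",im)
print(proj(w,[[.4352,-.043,.163]]))
E
```

```text
time: 14.18
ee_pos: [0.4337, -0.0416, 0.1497]
tcp_rot: [-179.9, 0.0, 72.4]
wrist_force: [-0.2, -0.5, -0.0]
opening: 0.0321
grasp_force: 0.0
now [ 0.4337 -0.0416  0.1497] [-1.7989e+02  1.0000e-02  7.2420e+01] q [ -5.5 -11.5 -14.6  86.9   0.  102.1]
twist [-0.0019  0.0001 -0.0049] then travel [-0.9  1.9  2.7] | travel first [-0.9  1.9  2.7]
[[319.13452247 334.84344173]]
```

View pics/wrist5.png

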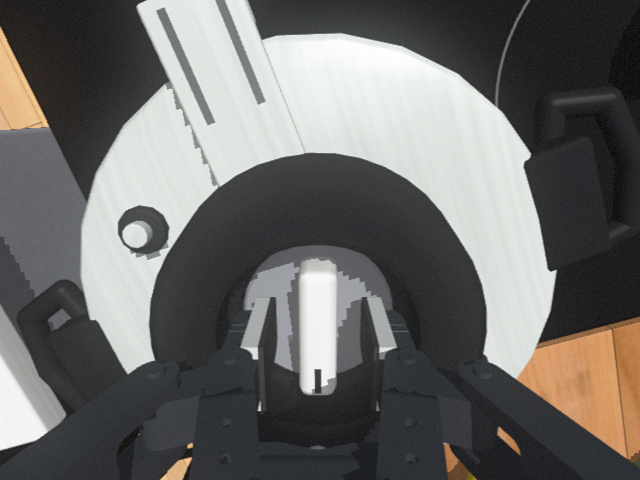

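The picture shows the bar upright at (318,325) between the fingers with the pointer end at the bottom, so the dial stays at about 1.2, and the jaw at top left is out. Regripping a little deeper and firmer.

```bash
python3 -m crank '[{"gripper":32,"travel":[-0.6,1.2,2],"twist":[0,0,0]},{"gripper":32,"travel":[0,0,0],"twist":[0,0,0]},{"gripper":22,"travel":[0,0,0],"twist":[0,0,0]},{"gripper":18,"travel":[0,0,0],"twist":[0,0,0]},{"gripper":10,"travel":[0,0,0],"twist":[0,0,0]},{"gripper":10,"travel":[0,0,0],"twist":[0,0,0]},{"gripper":10,"travel":[0,0,-0.5],"twist":[0,0,0]},{"gripper":10,"travel":[0,0,0],"twist":[0,0,0]}]' 20; python3 -m crank '[{"gripper":5,"travel":[0,0,0],"twist":[0,0,0]},{"gripper":5,"travel":[0,0,0],"twist":[0,0,0]},{"gripper":5,"travel":[0,0,0],"twist":[0,0,0]}]' 60
```

```text
time: 15.22
ee_pos: [0.4347, -0.0424, 0.1481]
tcp_rot: [-179.9, 0.0, 72.4]
wrist_force: [0.1, 0.0, -1.1]
opening: 0.0137
grasp_force: 22.8
time: 15.6
ee_pos: [0.4347, -0.0424, 0.1482]
tcp_rot: [-179.9, -0.0, 72.4]
wrist_force: [-0.3, -0.2, -2.0]
opening: 0.0123
grasp_force: 63.5
```

Forces are near zero. Lifting slowly straight up, watching the force.

```bash
python3 -m crank '[{"gripper":5,"travel":[0,0,-1],"twist":[0,0,0]},{"gripper":5,"travel":[0,0,-1],"twist":[0,0,0]},{"gripper":5,"travel":[0,0,0],"twist":[0,0,0]},{"gripper":5,"travel":[0,0,0],"twist":[0,0,0]}]';  python3 -m crank '[{"gripper":5,"travel":[0,0,-2],"twist":[0,0,0]},{"gripper":5,"travel":[0,0,-2],"twist":[0,0,0]},{"gripper":5,"travel":[0,0,0],"twist":[0,0,0]}]'; python3 -c "
from workcell import bot
o=bot.get_obs();print(o['torque'],o['wrist_force'],o['ee_pos'])"
```

```text
time: 16.1
ee_pos: [0.4347, -0.0424, 0.1502]
tcp_rot: [-179.9, -0.0, 72.4]
wrist_force: [0.4, 0.2, -5.6]
opening: 0.0121
grasp_force: 63.0
time: 16.48
ee_pos: [0.4349, -0.0425, 0.1546]
tcp_rot: [-179.9, -0.0, 72.4]
wrist_force: [0.4, 0.3, -6.0]
opening: 0.0119
grasp_force: 63.0
[ 0.02938695  0.01790935 -0.00516355] [ 0.43307443  0.3432763  -5.97178038] [ 0.43487157 -0.0424611   0.15457071]
```

```bash
python3 -m crank '[{"gripper":5,"travel":[0,0,-4],"twist":[0,0,0]},{"gripper":5,"travel":[0,0,-8],"twist":[0,0,0]},{"gripper":5,"travel":[0,0,-12],"twist":[0,0,0]},{"gripper":5,"travel":[0,0,-12],"twist":[0,0,0]},{"gripper":5,"travel":[0,0,-12],"twist":[0,0,0]},{"gripper":5,"travel":[0,0,-8],"twist":[0,0,0]},{"gripper":5,"travel":[0,0,-4],"twist":[0,0,0]},{"gripper":5,"travel":[0,0,0],"twist":[0,0,0]}]'; python3 -m crank '[{"gripper":5,"travel":[10,-1,0],"twist":[0,0,0]},{"gripper":5,"travel":[20,-2,0],"twist":[0,0,0]},{"gripper":5,"travel":[25,-3,0],"twist":[0,0,0]},{"gripper":5,"travel":[25,-3,0],"twist":[0,0,0]},{"gripper":5,"travel":[25,-3,0],"twist":[0,0,0]},{"gripper":5,"travel":[25,-3,0],"twist":[0,0,0]},{"gripper":5,"travel":[25,-3,0],"twist":[0,0,0]},{"gripper":5,"travel":[20,-2,0],"twist":[0,0,0]},{"gripper":5,"travel":[10,-1,0],"twist":[0,0,0]},{"gripper":5,"travel":[0,0,0],"twist":[0,0,0]}]'; python3 -m crank '[{"gripper":5,"travel":[10,-1,0],"twist":[0,0,0]},{"gripper":5,"travel":[20,-2,0],"twist":[0,0,0]},{"gripper":5,"travel":[25,-3,0],"twist":[0,0,0]},{"gripper":5,"travel":[25,-3,0],"twist":[0,0,0]},{"gripper":5,"travel":[25,-3,0],"twist":[0,0,0]},{"gripper":5,"travel":[25,-3,0],"twist":[0,0,0]},{"gripper":5,"travel":[25,-3,0],"twist":[0,0,0]},{"gripper":5,"travel":[20,-2,0],"twist":[0,0,0]},{"gripper":5,"travel":[10,-1,0],"twist":[0,0,0]},{"gripper":5,"travel":[0,0,0],"twist":[0,0,0]},{"gripper":5,"travel":[0,0,0],"twist":[0,0,0]}]'
python3 - <<'E'
from m import *
go([.5105,.345,.12],[180,0,72.4])
np.save("w6.npy",bot.calibration("wrist"));cv2.imwrite("pics/wrist6.png",bot.camera("wrist")[:,:,::-1]);cv2.imwrite("pics/side6.png",bot.camera("side")[:,:,::-1]);cv2.imwrite("pics/top6.png",bot.camera("top")[:,:,::-1])
E
```

```text
time: 17.48
ee_pos: [0.4349, -0.0425, 0.2144]
tcp_rot: [-179.9, -0.0, 72.4]
wrist_force: [-0.4, -0.1, -6.3]
opening: 0.0123
grasp_force: 63.0
time: 18.73
ee_pos: [0.4707, 0.1406, 0.2141]
tcp_rot: [-179.9, 0.0, 72.5]
wrist_force: [-0.9, 0.4, -4.9]
opening: 0.0122
grasp_force: 63.0
time: 20.1
ee_pos: [0.5065, 0.3225, 0.2145]
tcp_rot: [-179.9, 0.0, 72.4]
wrist_force: [-0.6, 0.4, -5.4]
opening: 0.0123
grasp_force: 63.0
now [0.5065 0.3225 0.2145] [-1.799e+02  1.000e-02  7.240e+01] q [3.250e+01 1.180e+01 1.590e+01 9.410e+01 1.000e-01 1.401e+02]
twist [-0.0017  0.0002  0.0001] then travel [22.7 -2.9 94.5] | travel first [22.7 -2.8 94.5]
```

View pics/side6.png

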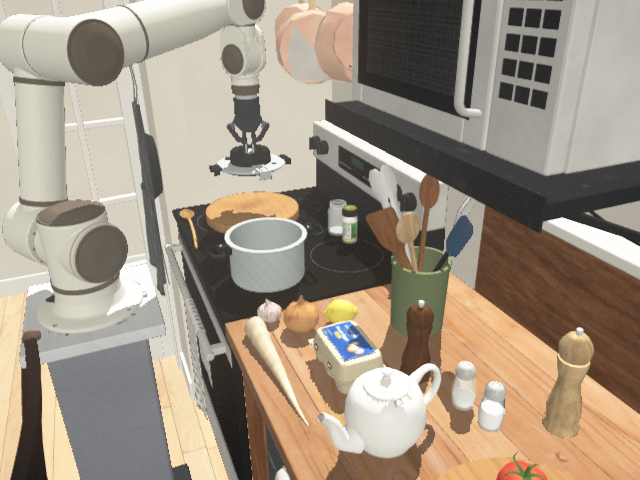

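The side view shows the lid level in the gripper at (248,160), the open pot below and the board at (252,212). Moving over the board centre and going down.

```bash
python3 -m crank '[{"gripper":5,"travel":[6,-0.8,0],"twist":[0,0,0]},{"gripper":5,"travel":[11,-1.4,6],"twist":[0,0,0]},{"gripper":5,"travel":[5.7,-0.9,14],"twist":[0,0,0]},{"gripper":5,"travel":[0,0,20],"twist":[0,0,0]},{"gripper":5,"travel":[0,0,20],"twist":[0,0,0]},{"gripper":5,"travel":[0,0,20],"twist":[0,0,0]},{"gripper":5,"travel":[0,0,16],"twist":[0,0,0]},{"gripper":5,"travel":[0,0,12],"twist":[0,0,0]},{"gripper":5,"travel":[0,0,8],"twist":[0,0,0]},{"gripper":5,"travel":[0,0,8],"twist":[0,0,0]},{"gripper":5,"travel":[0,0,4],"twist":[0,0,0]},{"gripper":5,"travel":[0,0,0],"twist":[0,0,0]}]'
python3 - <<'E'
from m import *
go([.5105,.345,.0725],[180,0,72.4])
print(bot.get_obs()["wrist_force"],bot.get_obs()["torque"])
E
```

```text
time: 21.75
ee_pos: [0.5102, 0.3455, 0.0863]
tcp_rot: [-179.9, 0.0, 72.4]
wrist_force: [0.6, -0.2, -6.4]
opening: 0.0126
grasp_force: 63.0
now [0.5102 0.3455 0.0863] [-179.9     0.     72.42] q [3.410e+01 1.370e+01 3.900e+00 8.030e+01 1.000e-01 1.417e+02]
twist [-0.0018  0.      0.0004] then travel [-0.4  0.5 13.8] | travel first [-0.4  0.5 13.8]
[ 0.58318104 -0.19166269 -6.44263559] [-0.03002625  0.02076456 -0.02504302]
```

```bash
python3 -m crank '[{"gripper":5,"travel":[0,0,4],"twist":[0,0,0]},{"gripper":5,"travel":[0,0,3],"twist":[0,0,0]},{"gripper":5,"travel":[0,0,2],"twist":[0,0,0]},{"gripper":5,"travel":[0,0,1],"twist":[0,0,0]},{"gripper":5,"travel":[0,0,0],"twist":[0,0,0]}]';for i in 1; do python3 -m crank '[{"gripper":5,"travel":[0,0,0.7],"twist":[0,0,0]},{"gripper":5,"travel":[0,0,0.7],"twist":[0,0,0]},{"gripper":5,"travel":[0,0,0],"twist":[0,0,0]}]';python3 -m crank '[{"gripper":5,"travel":[0,0,0.6],"twist":[0,0,0]},{"gripper":5,"travel":[0,0,0.6],"twist":[0,0,0]},{"gripper":5,"travel":[0,0,0],"twist":[0,0,0]}]'; done
```

```text
time: 22.38
ee_pos: [0.5102, 0.3456, 0.0764]
tcp_rot: [-179.9, 0.0, 72.4]
wrist_force: [0.7, 0.1, -5.8]
opening: 0.0123
grasp_force: 63.0
time: 22.75
ee_pos: [0.5102, 0.3456, 0.075]
tcp_rot: [-179.9, 0.0, 72.4]
wrist_force: [-0.3, 0.2, -5.3]
opening: 0.0123
grasp_force: 62.9
time: 23.12
ee_pos: [0.5102, 0.3455, 0.0737]
tcp_rot: [-179.9, 0.0, 72.4]
wrist_force: [0.0, -0.2, -5.8]
opening: 0.0124
grasp_force: 63.0
```

```bash
python3 -m crank '[{"gripper":5,"travel":[0,0,0.4],"twist":[0,0,0]},{"gripper":5,"travel":[0,0,0.4],"twist":[0,0,0]},{"gripper":5,"travel":[0,0,0],"twist":[0,0,0]}]';python3 -m crank '[{"gripper":5,"travel":[0,0,0.4],"twist":[0,0,0]},{"gripper":5,"travel":[0,0,0],"twist":[0,0,0]},{"gripper":5,"travel":[0,0,0],"twist":[0,0,0]}]'
```

```text
time: 23.5
ee_pos: [0.5102, 0.3456, 0.073]
tcp_rot: [-179.9, 0.0, 72.4]
wrist_force: [0.3, -0.1, -5.0]
opening: 0.0123
grasp_force: 62.9
time: 23.88
ee_pos: [0.5102, 0.3456, 0.0726]
tcp_rot: [-179.9, -0.0, 72.4]
wrist_force: [-1.1, 0.2, -5.9]
opening: 0.0123
grasp_force: 62.9
```

```bash
python3 -m crank '[{"gripper":5,"travel":[0,0,0.4],"twist":[0,0,0]},{"gripper":5,"travel":[0,0,0.4],"twist":[0,0,0]},{"gripper":5,"travel":[0,0,0],"twist":[0,0,0]}]';python3 -m crank '[{"gripper":5,"travel":[0,0,0.4],"twist":[0,0,0]},{"gripper":5,"travel":[0,0,0],"twist":[0,0,0]},{"gripper":5,"travel":[0,0,0],"twist":[0,0,0]}]'
```

```text
time: 24.25
ee_pos: [0.5102, 0.3456, 0.0719]
tcp_rot: [-179.9, -0.0, 72.4]
wrist_force: [0.2, -0.8, -4.9]
opening: 0.0121
grasp_force: 63.1
time: 24.62
ee_pos: [0.5103, 0.3456, 0.0718]
tcp_rot: [-179.9, -0.0, 72.4]
wrist_force: [-1.0, -0.8, -0.2]
opening: 0.0125
grasp_force: 63.6
```

The lid is supported by the board with force near zero. Releasing gently and retreating upward.

```bash
python3 -m crank '[{"gripper":12,"travel":[0,0,0],"twist":[0,0,0]},{"gripper":14,"travel":[0,0,0],"twist":[0,0,0]},{"gripper":18,"travel":[0,0,0],"twist":[0,0,0]},{"gripper":25,"travel":[0,0,0],"twist":[0,0,0]},{"gripper":31,"travel":[0,0,0],"twist":[0,0,0]},{"gripper":31,"travel":[0,0,0],"twist":[0,0,0]},{"gripper":31,"travel":[0,0,-4],"twist":[0,0,0]},{"gripper":31,"travel":[0,0,-10],"twist":[0,0,0]},{"gripper":31,"travel":[0,0,-20],"twist":[0,0,0]},{"gripper":31,"travel":[0,0,-30],"twist":[0,0,0]},{"gripper":31,"travel":[0,0,-40],"twist":[0,0,0]},{"gripper":31,"travel":[0,0,-40],"twist":[0,0,0]}]' 20
python3 -m crank '[{"gripper":31,"travel":[0,0,-40],"twist":[0,0,0]},{"gripper":31,"travel":[-20,0,-40],"twist":[0,0,0]},{"gripper":31,"travel":[-30,0,-20],"twist":[0,0,0]},{"gripper":31,"travel":[0,0,0],"twist":[0,0,0]},{"gripper":31,"travel":[0,0,0],"twist":[0,0,0]}]'
python3 - <<'E'
from m import *
w=bot.calibration("wrist");np.save("w7.npy",w);a=bot.camera("wrist")[:,:,::-1].copy();cv2.imwrite("pics/wrist7.png",a)
s=bot.camera("side")[:,:,::-1].copy();cv2.imwrite("pics/side7.png",s)
cv2.imwrite("pics/both7.png",np.vstack([cv2.resize(a,(400,300)),cv2.resize(s[120:360,120:440],(400,300))]))
print(proj(w,[[.5103,.3456,.087],[.5105,.345,.032]]))
E
```

```text
time: 26.12
ee_pos: [0.5103, 0.3454, 0.2175]
tcp_rot: [-179.9, -0.0, 72.4]
wrist_force: [0.3, -0.3, 0.7]
opening: 0.0313
grasp_force: 0.0
time: 26.75
ee_pos: [0.4956, 0.2981, 0.3151]
tcp_rot: [-179.9, -0.0, 72.4]
wrist_force: [0.3, 0.7, -0.7]
opening: 0.0308
grasp_force: 0.0
[[315.90153353 139.63373875]
 [316.53080002 136.17940669]]
```

View pics/both7.png

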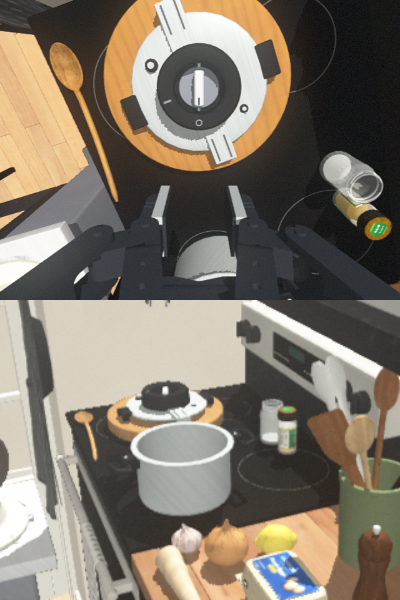

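The lid lies level and centred on the board at wrist crop (198,85), the pointer is at the ring mark (199,122), and nothing else has moved.

```bash
python3 -c "
from workcell import bot
print(bot.job_done())"
```

```text
the job is handed in; nothing more can be done
None
```

The job is handed in: the dial was turned to its open notch and the lid lies level on the middle of the board, about 27 s into the 64 s allowed; one press reading touched 15.3 N, just over the 15 N limit, before I eased off to about 12.5 N.

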